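# Rock the tube block out of the dry block heater

### The job

The tube block is being changed in the dry block heater. First take the last capped tube out of the block and put it back in the white one-row tube rack, standing fully down in the one empty slot of the row. Then take the aluminium block by its upright black tab and rock it side to side until it works loose from the two spring strips that pinch it: the heater is light, so a straight pull would lift the whole heater, and it must stay standing on its feet, about where it is. Finish still holding the block by its tab, level and just clear above its recess, with nothing else touching the block; leave the two small vials where they are.

Things in the scene. Friction and masses are not known exactly. Their poses are not given: they have to be found in the camera images.
- heater: Loose mini dry block heater: white housing 210 x 204 x 84 mm, about 1.3 kg, on four rubber feet, sloping control panel at its front (own -x side). Origin at table height under the centre of the recess in its top; x to its back, y to its left, z up. Its outer sides are at y = +-102 mm, back at x = 82 mm, front at x = -126 mm.
- recess (a point): Centre of the mouth of the heater's recess, at rim height, 84 mm above the table. The recess is 103 mm long (x), 79 mm wide (y), its floor 60 mm above the table. A sprung steel strip on its left (+y) and one on its right wall, 2 to 22 mm above its floor, press on the block; each can give way 1.8 mm outwards. Same axes as the heater.
- block: Loose aluminium tube block, 100 (x) x 70 (y) x 46 mm, about 0.6 kg, seated 24 mm deep on the recess floor, its axes those of the heater, 1.5 mm free at each end in x, pinched in y by the strips. Origin at the centre of its underside. Two tube holes, 31.5 mm wide, 36 mm deep, at x = -31 and +31 mm; between them, upright, the black tab.
- edge_left (a point): Middle of the block's lower left edge (y = +35 mm at its underside). Each strip presses with about 17 N and resists sliding with about 10 N: both together hold more than the heater weighs, one alone less. Tip the block about one lower edge: that edge stays where its strip holds it, the other climbs; then tip it about the other edge, 0.1 to 0.15 rad at a time.
- edge_right (a point): Middle of the block's lower right edge (y = -35 mm at its underside). A side is free of its strip once its lower edge is more than 22 mm above the recess floor (82 mm above the table).
- tab (a point): Middle of the block's upright black lifting tab, 72 mm above the block's underside (132 mm above the table when seated). The tab is 12 mm thick (block's y), 26 mm wide (block's x), from the block's top (46 mm; with a foot plate 2 mm high, 34 mm long in y) up to 92 mm. Pinch it from above across its 12 mm. Same axes as the block.
- tube: Loose capped 50 ml conical tube, 102 mm tall, body 28 mm across, cone at the bottom, cap 34 mm across from 86 to 102 mm above its origin; about 0.03 kg. Origin at its lower tip, z towards the cap. It starts upright in the block's +x hole, tip 70 mm above the table, 66 mm of it above the block's top.
- rack: Fixed white one-row tube rack, 188 (x) x 58 (y) x 62 mm. Origin under its middle, z up. Four round slots in a row along its x, 44 mm apart, 30.5 mm wide through plates at 28-32 and 58-62 mm height; its floor is at 4 mm. A strip with a blank label before each slot runs along its -y side. Three slots hold tubes at the start; one is empty.
- slot_0 (a point): Centre of rack slot 0, at x = -66 mm of the rack, on the rack's floor (4 mm above the table), where a seated tube's tip stands.
- slot_1 (a point): Centre of rack slot 1, at x = -22 mm of the rack, on the rack's floor (4 mm above the table), where a seated tube's tip stands.
- slot_2 (a point): Centre of rack slot 2, at x = 22 mm of the rack, on the rack's floor (4 mm above the table), where a seated tube's tip stands.
- slot_3 (a point): Centre of rack slot 3, at x = 66 mm of the rack, on the rack's floor (4 mm above the table), where a seated tube's tip stands.
- tube_a: Another capped 50 ml tube of the same shape and size, fixed in one of the rack's slots; origin at its lower tip. It shows that this slot is taken.
- tube_b: Another capped 50 ml tube of the same shape and size, fixed in one of the rack's slots; origin at its lower tip. It shows that this slot is taken.
- tube_c: Another capped 50 ml tube of the same shape and size, fixed in one of the rack's slots; origin at its lower tip. It shows that this slot is taken.
- vial_w: Bystander: small white capped vial, 30 mm across, 68 mm tall; origin under its middle.
- vial_b: Bystander: small capped vial, 24 mm across, 52 mm tall; origin under its middle.

How it is judged:
By the outcome, as a careful person would: the job done as asked, in the order asked, and still so for the second after the job is handed in, while the arm keeps its last pose, push and grip.
It also fails if it takes over 59 s, if anything falls off the work surface, if the arm or the gripper's body presses on something with over 40 N, if the wrist force passes 120 N, or if a joint passes its speed limit or range.

### The arm

A 7-joint arm with a two-finger parallel gripper is mounted at the origin on a cart in front of the work surface, level with it; the furniture and walls round the work are solid. World frame = base frame: x ahead of the robot, y to its left, z up, the work surface at z = 0. Lengths are in m, angles in rad, forces in N, time in s.
With the tool pointing down it reaches from about 0.4 to 0.85 m from the base axis. Payload 4.4 kg.
Tool frame: the origin (TCP) lies midway between the tips of the shut fingers; the grasp point (between the pads) lies 19 mm behind it; z points along the fingers, y is the line along which they close (so a half turn about z gives the same grasp; the last joint's range is limited). The gripper opens to 94 mm and grips with 3 to 60 N. Pads are 16 mm wide; open, the fingers measure 119 mm over their backs; the gripper's body (75 mm by 177 mm) begins 78 mm behind the grasp point.
Start: joints at [-0.066, 0.628, 0.038, 1.517, -0.027, 0.996, -0.02], TCP at [0.65, 0, 0.205] pointing down, gripper open.
Joint ranges: [-3.06, 3.06], [-0.37, 2.12], [-1.25, 1.32], [0.18, 2.47], [-1.1, 4.24], [0.23, 1.98], [-2.94, 2.94]. Speed limits (rad/s): [2.57, 2.57, 3.14, 3.14, 3.14, 3.14, 3.14].

### API

Orientations are given as a 3x3 rotation matrix whose columns are the frame's x, y, z axes.
In Python, from rig import manip gives the robot as it stands.
- The arm moves only by the tool send_rows, never from a script. Its argument "moves" is one flat list of numbers, 5 for each row, row after row: the shift along the tool's x, y, z in cm, then the turn about the tool's z in rad, then the finger opening in cm, from 0 to 9.4. In form: [x, y, z, roll, hand, x, y, z, roll, hand, ...]. A call has 1 to 10 rows; each row is the pose to reach, as a shift and turn from the pose commanded when the call began, along the tool's axes at that moment; what a row does not reach only later rows make up. A row lasts 1/12 s, in which the tool goes at most 41.7 mm and 7.16 degrees, less where a joint would pass 70% of its speed; a pose out of reach is approached as far as the arm can. A call with a gripper value outside its range is refused whole. The fingers move at their own pace and stop on an object; the grip force is fixed at half the most. Time passes only in rows, so rows that repeat a pose let the fingers close. It gives the time, the measured TCP pose, the force, the opening and the grip force at its end, in the units of the state.
- manip.get_obs(): the state, without advancing time (a new reading comes with each control period).
- manip.capture(name): name is "scene" or "side" or "wrist"; returns (picture, depth): 400x640x3 uint8, red, green, blue; 400x640 float32, m along the optical axis (not along the pixel's ray), 0 where there is no reading.
- manip.camera_info(name): a dict with "intrinsics" (3x3 intrinsics, pixels), "view" (4x4, takes a point from world to camera coordinates); the wrist camera has in their place "tool_from_camera" (4x4, takes a point from camera to tool coordinates, whose origin is the TCP and whose axes are the flange's). Camera axes: x right, y down, z forward; pixel columns grow to the right and rows downward; lengths in m; the calibration is good to about 2 mm. A picture is of the moment at which its call begins: read the wrist's pose just before it. camera_info takes no time and is no camera call.
- manip.job_done(): hands the job in; it is judged then, once.
The state is a dict: "clock": time; "joint_positions": joint angles; "qvel": joint speeds; "tau": joint torques, N m; "tool_pos": TCP position; "eef_rot": TCP orientation; "contact_force": force on the tool from outside, world axes, zero at the start; "ft_torque": the same for the moment, N m; "grip_width": opening from 0.0 (shut) to 1.0 (fully open); "finger_force": force on a finger pad.
Only numpy, scipy, OpenCV 4.12 (cv2) and the standard library are available. Lean on these libraries where they do the work, as an engineer would, in place of code of your own. Each camera call takes 0.05 s, during which the arm holds its last target. There are 200 camera calls.

## Working session

There is one attempt and no reset: what is moved stays moved. The work goes in short steps, Python scripts to look and compute and a tool call to move; the robot and the scene stay as the last step left them, time stands still between calls to the robot, and variables do not carry over. Pictures are saved under pics/ and viewed, at most 10 in all, crops included, and the job is handed in when it is done.

Besides the shell and the picture viewer there is one more tool, called after ">>>" as name(argument=value, ...), one argument or row to a line, values as JSON. send_rows: Moves the arm, as the interface text tells. Its arguments: {"type":"object","properties":{"moves":{"type":"array"}},"required":["moves"]}

```bash
mkdir -p pics; ls; python3 - <<'E'
from rig import manip
import cv2,numpy as np
o=manip.get_obs(); print({k:np.round(v,4).tolist() for k,v in o.items()})
for n in ("scene","side"):
    p,d=manip.capture(n); cv2.imwrite(f"pics/{n}0.png",p[:,:,::-1]); np.save(f"{n}0.npy",d)
    c=manip.camera_info(n); print(n,{k:np.round(v,4).tolist() for k,v in c.items()})
E
```

```text
pics
{'clock': 0.0, 'joint_positions': [-0.0658, 0.6293, 0.0384, 1.5183, -0.027, 0.9963, -0.02], 'qvel': [0.0031, -0.0006, -0.0007, -0.0001, 0.0006, 0.0009, 0.0004], 'tau': [0.0001, -54.9729, 1.1437, -18.6633, -0.0521, 0.0238, 0.0001], 'tool_pos': [0.6494, 0.0, 0.2046], 'eef_rot': [[-0.0, 1.0, -0.0018], [1.0, 0.0, -0.0], [-0.0, -0.0018, -1.0]], 'contact_force': [0.0908, 0.4474, -0.9134], 'ft_torque': [-0.0144, 0.0128, -0.013], 'finger_force': 0.0, 'grip_width': 1.0}
scene {'intrinsics': [[471.3764, 0.0, 316.7887], [0.0, 471.3764, 207.0726], [0.0, 0.0, 1.0]], 'view': [[-0.5958, -0.803, 0.0138, 0.3448], [-0.306, 0.2111, -0.9283, 0.2456], [0.7425, -0.5574, -0.3715, 0.7613], [0.0, 0.0, 0.0, 1.0]]}
side {'intrinsics': [[394.3329, 0.0, 317.1501], [0.0, 394.3329, 202.7425], [0.0, 0.0, 1.0]], 'view': [[0.9059, -0.4229, 0.0233, -0.4404], [-0.1384, -0.3475, -0.9274, 0.1831], [0.4003, 0.8369, -0.3733, 0.8012], [0.0, 0.0, 0.0, 1.0]]}
```

View pics/scene0.png

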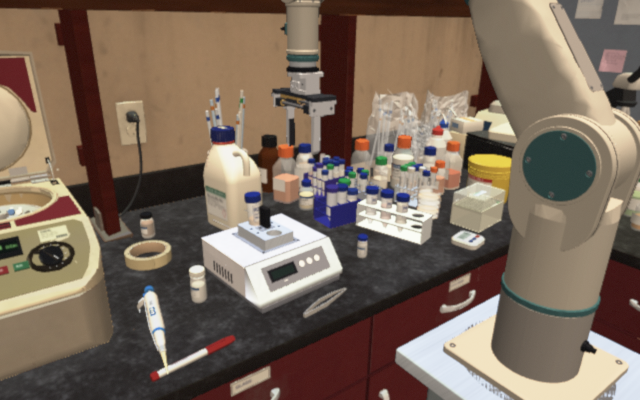

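View pics/side0.png

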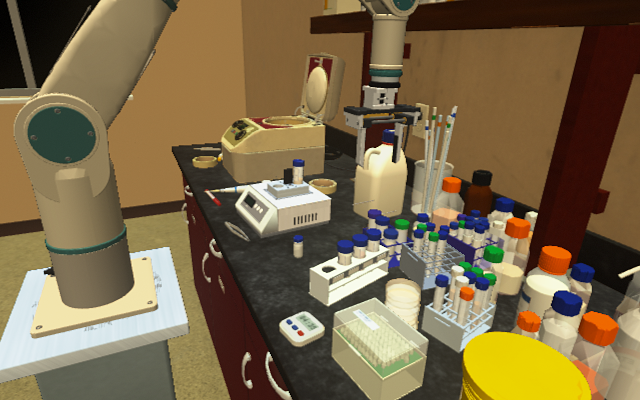

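The scene view shows the heater around (270,255) with the tube at (253,205) and the tab at (265,215). The rack is at (395,220). In the side view the rack's empty slot looks to be at the near left end, around (325,270). I'll enlarge both next.

```bash
cat > h.py <<'E'
import numpy as np,cv2
from rig import manip
def world(n,d,uv=None):
    c=manip.camera_info(n);K=c["intrinsics"];V=np.array(c["view"])
    v,u=np.mgrid[0:400,0:640]
    P=np.stack([(u-K[0][2])*d/K[0][0],(v-K[1][2])*d/K[1][1],d],-1)
    W=(P-V[:3,3])@V[:3,:3]; W[d==0]=np.nan
    return W
E
python3 - <<'E'
from h import *
a=cv2.imread("pics/scene0.png")[185:310,195:445]; b=cv2.imread("pics/side0.png")[150:310,230:430]
A=cv2.resize(a,None,fx=3.2,fy=3.2,interpolation=cv2.INTER_CUBIC);B=cv2.resize(b,None,fx=3.7,fy=3.7,interpolation=cv2.INTER_CUBIC)
cv2.imwrite("pics/sceneC.png",A);cv2.imwrite("pics/sideC.png",B)
# height map top-down 2mm: x .4-.9, y -.35..+.45
H=np.full((250,400,3),0,np.uint8);Z=np.zeros((250,400))
for n in("scene","side"):
    W=world(n,np.load(n+"0.npy"));im=cv2.imread(f"pics/{n}0.png")
    ok=np.isfinite(W[...,0])&(W[...,2]<.19)&(W[...,2]>-.01);w=W[ok];col=im[ok]
    i=((.9-w[:,0])/.002).astype(int);j=((.4-w[:,1])/.002).astype(int)
    k=(i>=0)&(i<250)&(j>=0)&(j<400)
    for ii,jj,z,c in zip(i[k],j[k],w[k,2],col[k]):
        if z>=Z[ii,jj]:Z[ii,jj]=z;H[ii,jj]=c
cv2.imwrite("pics/top.png",cv2.resize(H,(800,500),interpolation=cv2.INTER_NEAREST))
E
```

```text
(no output)
```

View pics/sceneC.png

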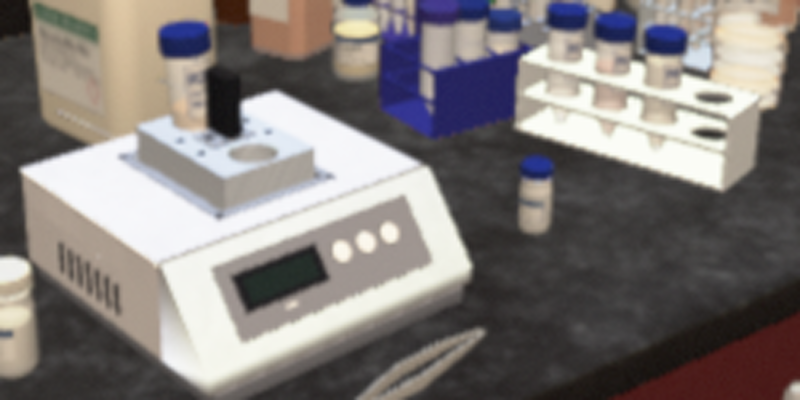

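View pics/sideC.png

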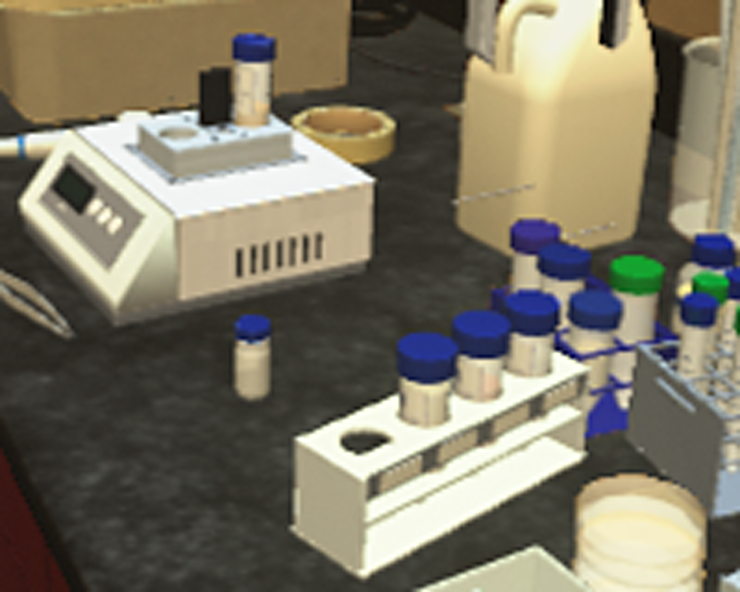

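View pics/top.png

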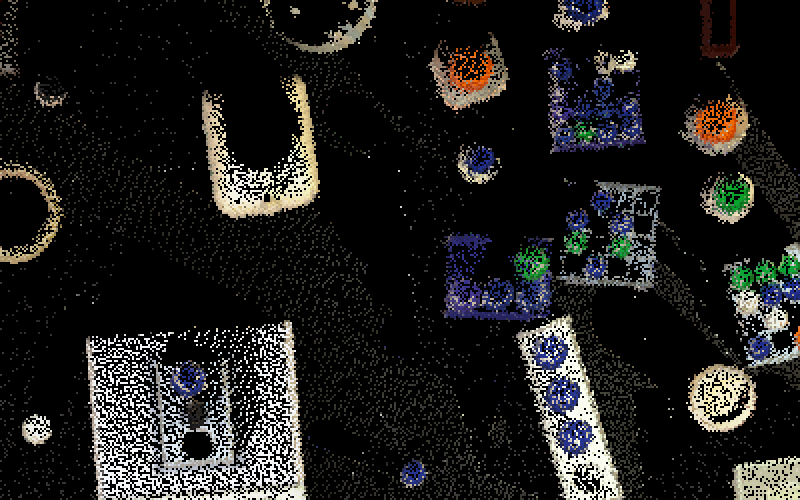

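The crops show three rack tubes with the near end slot empty. In the top map the caps are at (550,352), (563,396) and (575,436), and the empty slot is near (590,480). The tube is at (187,378) and the tab at (196,411). The labels face world −y, so the empty slot is slot_0. Next I'll fit these positions precisely.

```bash
python3 - <<'E'
from h import *
from scipy.optimize import least_squares
def circ(p):
    # top-disc points: enclosing circle robust: fit centre w/ known r by minEnclosing
    c,r=cv2.minEnclosingCircle(p.astype(np.float32));return np.round(c,4),round(r,4)
for n in("scene","side"):
    W=world(n,np.load(n+"0.npy"));im=cv2.imread(f"pics/{n}0.png").astype(int)
    ok=np.isfinite(W[...,0]);w=W[ok];c=im[ok]
    blue=(c[:,0]>c[:,2]+40)
    def box(x0,x1,y0,y1,z0,z1,m=None):
        k=(w[:,0]>x0)&(w[:,0]<x1)&(w[:,1]>y0)&(w[:,1]<y1)&(w[:,2]>z0)&(w[:,2]<z1)
        return w[k&m] if m is not None else w[k]
    print(n,"table z",np.median(box(.45,.7,-.05,.05,-.02,.02)[:,2]))
    t=box(.49,.56,.18,.25,.14,.19,blue);zt=np.percentile(t[:,2],95);t2=t[t[:,2]>zt-.004];print("tube",zt,len(t2),circ(t2[:,:2]*1.))
    for (x,y) in((.548,-.15),(.504,-.163),(.464,-.175)):
        t=box(x-.022,x+.022,y-.022,y+.022,.08,.13,blue);zt=np.percentile(t[:,2],95);t2=t[t[:,2]>zt-.004];print("rack tube",zt,len(t2),circ(t2[:,:2]*1.))
    for nm,b in(("block",(.42,.56,.15,.26,.1,.111)),("heatertop",(.35,.62,.08,.33,.08,.0875)),("rack",(.35,.6,-.25,-.1,.059,.066)),("tab",(.46,.515,.18,.23,.115,.158))):
        p=box(*b)
        if nm=="tab":
            kk=c.sum(1)<150; p=box(*b,kk)
        R=cv2.minAreaRect((p[:,:2]*1000).astype(np.float32));print(nm,len(p),np.round(p[:,2].mean(),4),np.round(R[0],1),np.round(R[1],1),round(R[2],2), np.round(np.percentile(p,[2,98],axis=0),3).tolist() if nm=="tab" else "")
E
```

```text
scene table z -0.0008554470619970686
tube 0.17098333599086182 82 (array([0.5213, 0.2118]), 0.0177)
rack tube 0.10554319189829889 54 (array([ 0.547 , -0.1503]), 0.0171)
rack tube 0.10547977389274234 63 (array([ 0.5048, -0.1606]), 0.0194)
rack tube 0.10555097803414339 60 (array([ 0.4601, -0.1764]), 0.0177)
block 628 0.1047 [486.3 204.7] [103.1  72.6] 4.09 
heatertop 2638 0.0831 [483.6 204.8] [172.8 207.5] 4.19 
rack 481 0.0614 [ 498.6 -163.2] [221.2  59.2] 18.83 
tab 178 0.1349 [483.  205.8] [23.4 12.6] 14.27 [[0.472, 0.199, 0.115], [0.493, 0.212, 0.152]]
side table z 0.00028603539137743976
tube 0.17216903487502244 33 (array([0.5211, 0.2114]), 0.0153)
rack tube 0.10646220630557775 92 (array([ 0.5491, -0.15  ]), 0.0169)
rack tube 0.10662681841534694 103 (array([ 0.5075, -0.1636]), 0.0168)
rack tube 0.10645169223903105 111 (array([ 0.4647, -0.175 ]), 0.0168)
block 307 0.1054 [487.5 205.1] [102.   78.3] 4.05 
heatertop 1017 0.0841 [485.8 205.6] [173.4 211.2] 4.31 
rack 810 0.062 [ 501.  -164.5] [219.   54.7] 17.16 
tab 103 0.1338 [490.8 203.7] [35.7 16.6] 11.68 [[0.474, 0.197, 0.116], [0.499, 0.209, 0.152]]
```

The empty slot should be slot_0, at about (0.421, −0.188), with the rack's x axis at +16.7°. The heater and block yaw is about +4.1°, and the tube is near (0.521, 0.211). I'll move above the tube, back from the jug first, with the fingers closing along the block's y.

>>> send_rows(
  moves=[0,-4,0,0.12,9.4,0,-8,-2,0.24,9.4,0,-12,-4,0.36,9.4,3,-13,-4,0.48,9.4,7,-13,-4,0.6,9.4,11,-13,-4,0.72,9.4,15,-13,-4,0.84,9.4,18,-13,-4,0.96,9.4,20.5,-13,-4,1.08,9.4,20.8,-13,-4,1.2,9.4],
)

```text
clock: 0.93
tool_pos: [0.5187, 0.2148, 0.2448]
eef_rot: [[0.931, 0.364, -0.001], [0.364, -0.931, 0.003], [0.0, -0.003, -1.0]]
contact_force: [-0.4, 0.2, 0.1]
grip_width: 1.002
finger_force: 0.0
```

>>> send_rows(
  moves=[0,0,0,0.12,9.4,0,0,0,0.24,9.4,0,0,0,0.3,9.4,0,0,0,0.3,9.4],
)

```text
clock: 1.27
tool_pos: [0.5196, 0.2081, 0.245]
eef_rot: [[0.998, 0.07, -0.001], [0.07, -0.998, -0.001], [-0.001, 0.001, -1.0]]
contact_force: [0.2, -0.6, -0.5]
grip_width: 1.002
finger_force: 0.0
```

```bash
python3 - <<'E'
from h import *
o=manip.get_obs(); print({k:np.round(o[k],4).tolist() for k in("clock","tool_pos","eef_rot","joint_positions","contact_force")})
p,d=manip.capture("wrist");c=manip.camera_info("wrist");print(c)
np.savez("w1.npz",d=d,R=o["eef_rot"],t=o["tool_pos"],p=p);cv2.imwrite("pics/w1.png",p[:,:,::-1])
E
```

```text
{'clock': 1.2667, 'tool_pos': [0.5196, 0.2081, 0.245], 'eef_rot': [[0.9976, 0.0696, -0.0008], [0.0696, -0.9976, -0.0008], [-0.0008, 0.0007, -1.0]], 'joint_positions': [-0.705, 0.4816, 0.4134, 1.7308, -0.2258, 0.9774, -1.7074], 'contact_force': [0.2069, -0.6011, -0.4831]}
{'intrinsics': array([[316.28064502,   0.        , 317.19779891],
       [  0.        , 316.28064502, 200.1491751 ],
       [  0.        ,   0.        ,   1.        ]]), 'tool_from_camera': array([[ 2.41669204e-04, -9.62764260e-01, -2.70342230e-01,
         7.82943179e-02],
       [ 9.99999932e-01,  3.07573257e-04, -2.01416373e-04,
        -1.29545012e-03],
       [ 2.77066526e-04, -2.70342163e-01,  9.62764269e-01,
        -1.80975698e-01],
       [ 0.00000000e+00,  0.00000000e+00,  0.00000000e+00,
         1.00000000e+00]])}
```

View pics/w1.png

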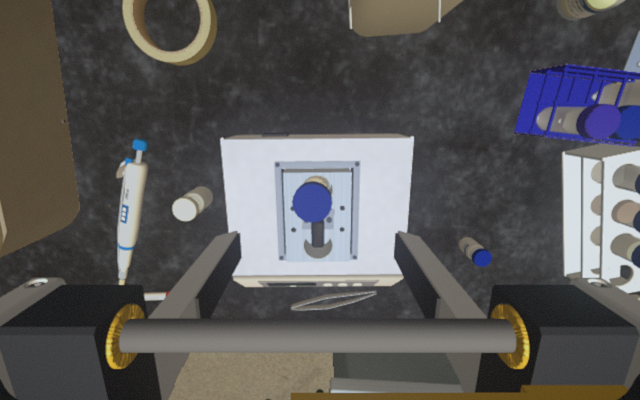

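The wrist view shows the cap at (312,201), the tab just below it at (318,233), and the block aligned with the fingers (275–360, 163–262). I'll fit these from the wrist depth.

```bash
cat >> h.py <<'E'
def wworld(d,R,t):
    c=manip.camera_info("wrist");K=c["intrinsics"];T=c["tool_from_camera"]
    v,u=np.mgrid[0:400,0:640]
    P=np.stack([(u-K[0][2])*d/K[0][0],(v-K[1][2])*d/K[1][1],d],-1)
    W=(P@T[:3,:3].T+T[:3,3])@np.array(R).T+t; W[d==0]=np.nan
    return W
E
python3 - <<'E'
from h import *
z=np.load("w1.npz");W=wworld(z["d"],z["R"],z["t"]);im=z["p"].astype(int)
ok=np.isfinite(W[...,0]);w=W[ok];c=im[ok]
def box(x0,x1,y0,y1,z0,z1,m=True):
    return w[(w[:,0]>x0)&(w[:,0]<x1)&(w[:,1]>y0)&(w[:,1]<y1)&(w[:,2]>z0)&(w[:,2]<z1)&m]
t=box(.48,.56,.17,.25,.165,.18);print("tube",np.median(t[:,2]),np.round(cv2.minEnclosingCircle(t[:,:2].astype(np.float32)*1000),1) if 0 else cv2.minEnclosingCircle((t[:,:2]*1000).astype(np.float32)))
for nm,b in(("block",(.42,.56,.15,.26,.1,.111)),("heatertop",(.35,.62,.08,.33,.08,.0875)),("tabtop",(.46,.51,.18,.23,.147,.157))):
    p=box(*b);R=cv2.minAreaRect((p[:,:2]*1000).astype(np.float32));print(nm,len(p),np.round(np.median(p[:,2]),4),R)
print("table",np.median(box(.4,.6,.0,.08,-.02,.02)[:,2]))
t=box(.4,.44,-.21,-.16,-.02,.12)
for x,y in((.548,-.15),(.505,-.163),(.463,-.175)):
    t=box(x-.025,x+.025,y-.025,y+.025,.1,.112); print(len(t),cv2.minEnclosingCircle((t[:,:2]*1000).astype(np.float32)) if len(t) else "")
E
```

```text
tube 0.17267782632181863 ((523.1394653320312, 213.96966552734375), 17.000091552734375)
block 3796 0.1078 ((487.85626220703125, 206.8088836669922), (100.54146575927734, 70.0790786743164), 4.563248157501221)
heatertop 18323 0.0858 ((484.2881164550781, 206.58676147460938), (174.39932250976562, 205.9895782470703), 4.5645365715026855)
tabtop 327 0.1536 ((488.3012390136719, 206.60972595214844), (25.400087356567383, 11.886375427246094), 6.286954402923584)
table 0.0018180941441524462
0 
1 ((502.5897216796875, -145.07421875), 9.999999747378752e-05)
16 ((461.26312255859375, -158.593505859375), 6.3879618644714355)
```

>>> send_rows(
  moves=[0.27,-0.42,2.5,-0.009,9.4,0.27,-0.42,5,-0.009,9.4,0.27,-0.42,7.5,-0.009,9.4,0.27,-0.42,9,-0.009,9.4,0.27,-0.42,10.1,-0.009,9.4,0.27,-0.42,10.1,-0.009,9.4],
)

```text
clock: 1.82
tool_pos: [0.5209, 0.2119, 0.1424]
eef_rot: [[0.997, 0.081, -0.004], [0.081, -0.997, -0.002], [-0.004, 0.001, -1.0]]
contact_force: [-0.8, 0.4, -0.3]
grip_width: 1.002
finger_force: 0.0
```

>>> send_rows(
  moves=[0,0,0,0,3,0,0,0,0,3,0,0,0,0,3,0,0,0,0,3,0,0,0,0,3,0,0,0,0,2.8,0,0,0,0,2.8],
)

```text
clock: 2.4
tool_pos: [0.5225, 0.2125, 0.1448]
eef_rot: [[0.997, 0.08, 0.001], [0.08, -0.997, 0.0], [0.001, -0.0, -1.0]]
contact_force: [0.5, 0.2, 0.5]
grip_width: 0.541
finger_force: 0.0
```

>>> send_rows(
  moves=[0,0,0,0,2.5,0,0,0,0,2.5,0,0,0,0,2.5,0,0,0,0,2.5,0,0,0,0,2.5,0,0,0,0,2.5],
)

```text
clock: 2.9
tool_pos: [0.5225, 0.2124, 0.1445]
eef_rot: [[0.997, 0.08, 0.0], [0.08, -0.997, 0.0], [0.0, -0.0, -1.0]]
contact_force: [-1.5, 0.1, -0.2]
grip_width: 0.344
finger_force: 30.0
```

>>> send_rows(
  moves=[0,0,-0.5,0,2.5,0,0,-1.5,0,2.5,0,0,-3,0,2.5,0,0,-5,0,2.5,0,0,-7,0,2.5,0,0,-7,0,2.5],
)

```text
clock: 3.4
tool_pos: [0.5252, 0.2131, 0.2189]
eef_rot: [[0.997, 0.08, 0.007], [0.079, -0.997, 0.003], [0.007, -0.003, -1.0]]
contact_force: [0.4, 0.2, -0.2]
grip_width: 0.34
finger_force: 30.0
```

```bash
python3 - <<'E'
from h import *
o=manip.get_obs();print(o["tool_pos"],o["grip_width"],o["finger_force"])
for n in("scene","side"):
    p,d=manip.capture(n);W=world(n,d);c=p.astype(int)
    for z0 in(.13,.145,.16,.175,.19):
        k=(abs(W[...,0]-.522)<.03)&(abs(W[...,1]-.212)<.03)&(abs(W[...,2]-z0)<.006)
        if z0<.2:
            q=W[k]; print(n,z0,k.sum(),np.round(np.median(q,axis=0),4) if k.sum() else "", np.round(np.percentile(q,[5,95],axis=0)[:,:2],3).tolist() if k.sum() else "")
    cv2.imwrite(f"pics/{n}1.png",p[:,:,::-1])
a=cv2.imread("pics/scene1.png")[130:280,190:350];b=cv2.imread("pics/side1.png")[90:240,230:390]
cv2.imwrite("pics/lift.png",cv2.resize(np.hstack([a,b]),None,fx=2.5,fy=2.5,interpolation=cv2.INTER_CUBIC))
E
```

```text
[0.52516052 0.21307359 0.21890953] 0.33990088501836097 29.999890694525675
scene 0.13 6 [0.4952 0.2108 0.129 ] [[0.492, 0.21], [0.497, 0.211]]
scene 0.145 26 [0.5143 0.2099 0.1482] [[0.493, 0.203], [0.52, 0.213]]
scene 0.16 46 [0.5132 0.2135 0.16  ] [[0.509, 0.204], [0.521, 0.22]]
scene 0.175 77 [0.5105 0.2158 0.1755] [[0.507, 0.201], [0.524, 0.223]]
scene 0.19 85 [0.5122 0.2167 0.1902] [[0.507, 0.2], [0.524, 0.224]]
side 0.13 10 [0.4961 0.2021 0.1301] [[0.493, 0.199], [0.498, 0.204]]
side 0.145 18 [0.5074 0.2044 0.1469] [[0.494, 0.202], [0.524, 0.208]]
side 0.16 23 [0.5177 0.2036 0.1605] [[0.51, 0.199], [0.529, 0.209]]
side 0.175 43 [0.5167 0.2002 0.1757] [[0.507, 0.195], [0.531, 0.209]]
side 0.19 41 [0.5168 0.2018 0.1897] [[0.508, 0.196], [0.532, 0.211]]
```

View pics/lift.png

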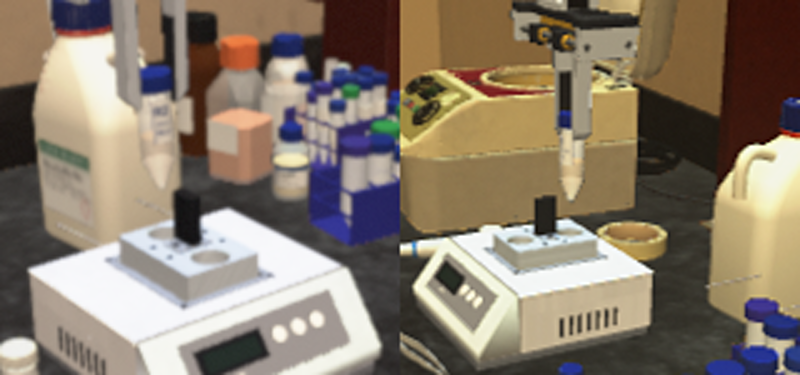

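Tube held and clear: scene crop tip at (163,185), side crop tip at (572,195), and the heater is undisturbed. Moving above slot_0.

>>> send_rows(
  moves=[-1,3.5,0,-0.03,2.5,-2.5,7.5,0,-0.06,2.5,-4,11.5,0,-0.1,2.5,-5.5,15.5,0,-0.13,2.5,-7,19.5,0,-0.16,2.5,-8.5,23.5,0,-0.19,2.5,-10,27.5,0,-0.21,2.5,-11.5,31.5,0,-0.21,2.5,-12.7,35.3,0,-0.21,2.5,-13.3,39,0,-0.21,2.5],
)

```text
clock: 4.33
tool_pos: [0.4185, -0.1866, 0.2137]
eef_rot: [[0.958, 0.286, -0.003], [0.286, -0.958, 0.002], [-0.002, -0.002, -1.0]]
contact_force: [1.2, -0.1, -1.0]
grip_width: 0.339
finger_force: 30.0
```

>>> send_rows(
  moves=[0,0,0,0,2.5,0,0,0,0,2.5,0,0,0,0,2.5],
)

```text
clock: 4.58
tool_pos: [0.4205, -0.1848, 0.2137]
eef_rot: [[0.958, 0.286, -0.002], [0.286, -0.958, 0.001], [-0.001, -0.002, -1.0]]
contact_force: [0.2, 0.4, -0.6]
grip_width: 0.34
finger_force: 30.0
```

```bash
python3 - <<'E'
from h import *
o=manip.get_obs();print(o["clock"],o["tool_pos"],o["eef_rot"].round(3).tolist() if hasattr(o["eef_rot"],"round") else o["eef_rot"])
R,t=np.array(o["eef_rot"]),np.array(o["tool_pos"])
p,d=manip.capture("wrist");W=wworld(d,R,t);ok=np.isfinite(W[...,0]);w=W[ok]
c=[]
for x,y in((.548,-.15),(.505,-.163),(.463,-.175)):
    q=w[(np.hypot(w[:,0]-x,w[:,1]-y)<.024)&(abs(w[:,2]-.107)<.005)];r=cv2.minEnclosingCircle((q[:,:2]*1000).astype(np.float32));print("cap",len(q),np.median(q[:,2]),r)
q=w[(abs(w[:,0]-.5)<.15)&(abs(w[:,1]+.165)<.08)&(abs(w[:,2]-.062)<.005)];print("rack",len(q),cv2.minAreaRect((q[:,:2]*1000).astype(np.float32)))
cv2.imwrite("pics/w2.png",p[:,:,::-1])
def slices(n,W):
  for z0 in(.125,.14,.155,.17,.185):
    k=(abs(W[...,0]-t[0])<.025)&(abs(W[...,1]-t[1])<.025)&(abs(W[...,2]-z0)<.006);q=W[k]
    if len(q)>5:print(n,z0,len(q),np.round(np.percentile(q,[3,97],axis=0)[:,:2]*1000,1).tolist())
slices("wrist",W)
for n in("scene","side"):
    p,d=manip.capture(n);slices(n,world(n,d));cv2.imwrite(f"pics/{n}2.png",p[:,:,::-1])
a=cv2.imread("pics/scene2.png")[130:260,330:490];b=cv2.imread("pics/side2.png")[170:300,270:430]
cv2.imwrite("pics/ov.png",cv2.resize(np.hstack([a,b]),None,fx=2.5,fy=2.5,interpolation=cv2.INTER_CUBIC))
E
```

```text
4.5833 [ 0.42049332 -0.18477942  0.21370405] [[0.958, 0.286, -0.002], [0.286, -0.958, 0.001], [-0.001, -0.002, -1.0]]
cap 1412 0.10716417305563446 ((549.6177368164062, -149.1732940673828), 16.960411071777344)
cap 1215 0.10721193355152228 ((507.6463928222656, -161.6450653076172), 16.858930587768555)
cap 1074 0.107160557769579 ((465.4996643066406, -174.2777862548828), 16.79122543334961)
rack 5771 ((506.5945739746094, -205.75350952148438), (205.29103088378906, 138.0522918701172), 16.66490936279297)
wrist 0.17 101 [[423.1, -196.9], [433.1, -173.0]]
wrist 0.185 154 [[424.0, -196.2], [433.6, -172.1]]
scene 0.14 10 [[410.3, -190.6], [418.2, -183.9]]
scene 0.155 34 [[404.9, -190.7], [420.7, -175.3]]
scene 0.17 58 [[402.5, -191.4], [423.9, -171.1]]
scene 0.185 59 [[402.4, -194.5], [423.1, -171.9]]
side 0.14 9 [[413.8, -192.4], [420.6, -187.3]]
side 0.155 44 [[408.5, -197.2], [424.7, -186.1]]
side 0.17 85 [[405.6, -200.3], [430.1, -185.2]]
side 0.185 91 [[405.3, -199.4], [428.8, -185.1]]
```

View pics/ov.png

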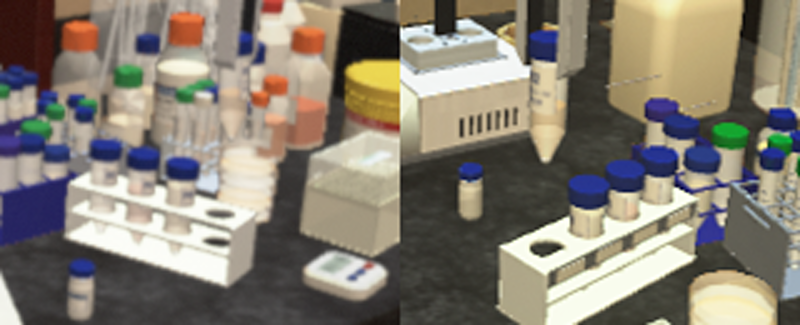

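Tube hangs over the rack slightly off slot_0: in the side crop the tip is at (545,160) and the hole at (548,247). I'll fit the tube's axis so the tip is placed well.

```bash
cat >> h.py <<'E'
from scipy.optimize import least_squares
def fit_tube(W,x0,z0,z1):
    # known 14 mm body: axis x,y at zc and lean
    k=(abs(W[...,0]-x0[0])<.024)&(abs(W[...,1]-x0[1])<.024)&(W[...,2]>z0)&(W[...,2]<z1);q=W[k];zc=(z0+z1)/2
    f=lambda s:np.hypot(q[:,0]-s[0]-s[2]*(q[:,2]-zc),q[:,1]-s[1]-s[3]*(q[:,2]-zc))-.014
    r=least_squares(f,[x0[0],x0[1],0,0],loss="soft_l1",f_scale=.001);return k.sum(),r.x.round(4),float(np.abs(r.fun).mean().round(4))
E
python3 - <<'E'
from h import *
t=manip.get_obs()["tool_pos"]
for n in("scene","side"):
    p,d=manip.capture(n);print(n,fit_tube(world(n,d),t,.162,.196))
    W=world(n,d);k=(abs(W[...,0]-t[0])<.03)&(abs(W[...,1]-t[1])<.03)&(W[...,2]>.11)&(W[...,2]<.2);q=W[k];i=np.argsort(q[:,2])[:4];print(q[i].round(4).tolist())
E
```

```text
scene (np.int64(167), array([ 0.4181, -0.187 ,  0.0298,  0.0503]), 0.0011)
[[0.4155, -0.1853, 0.1395], [0.4203, -0.1871, 0.1403], [0.4122, -0.185, 0.1405], [0.4163, -0.1858, 0.1417]]
side (np.int64(246), array([ 0.4201, -0.1852,  0.0074,  0.0246]), 0.0007)
[[0.4191, -0.1898, 0.1413], [0.4154, -0.1886, 0.1415], [0.4205, -0.1912, 0.1417], [0.4162, -0.1912, 0.1425]]
```

>>> send_rows(
  moves=[0.18,0.18,2,0,2.5,0.18,0.18,4,0,2.5,0.18,0.18,6,0,2.5,0.18,0.18,7.5,0,2.5,0.18,0.18,8.2,0,2.5,0.18,0.18,8.8,0,2.5,0.18,0.18,9.4,0,2.5,0.18,0.18,10,0,2.5,0.18,0.18,10,0,2.5],
)

```text
clock: 5.58
tool_pos: [0.4232, -0.1866, 0.114]
eef_rot: [[0.958, 0.286, -0.001], [0.286, -0.958, 0.0], [-0.0, -0.0, -1.0]]
contact_force: [0.4, 0.6, 0.1]
grip_width: 0.342
finger_force: 30.0
```

>>> send_rows(
  moves=[0,0,0.6,0,2.5,0,0,1.2,0,2.5,0,0,1.8,0,2.5,0,0,2.4,0,2.5,0,0,2.9,0,2.5,0,0,3.3,0,2.5,0,0,3.5,0,2.5,0,0,3.5,0,2.5],
)

```text
clock: 6.25
tool_pos: [0.4231, -0.1867, 0.079]
eef_rot: [[0.958, 0.286, -0.001], [0.286, -0.958, 0.0], [-0.0, -0.001, -1.0]]
contact_force: [0.5, 0.7, -0.1]
grip_width: 0.342
finger_force: 30.0
```

Down with no load. Press 1.5 mm more, then release and retreat.

>>> send_rows(
  moves=[0,0,0.15,0,2.5,0,0,0.15,0,2.5,0,0,0.15,0,4,0,0,0.1,0,6,0,0,0,0,6,0,0,0,0,6,0,0,-2,0,6,0,0,-5,0,6,0,0,-9,0,6,0,0,-13,0,6],
)

```text
clock: 7.08
tool_pos: [0.4221, -0.1868, 0.2105]
eef_rot: [[0.958, 0.285, -0.003], [0.285, -0.958, 0.0], [-0.002, -0.001, -1.0]]
contact_force: [1.0, 0.1, -0.3]
grip_width: 0.64
finger_force: 0.0
```

```bash
python3 - <<'E'
from h import *
o=manip.get_obs();print(o["clock"],o["tool_pos"])
for n in("scene","side"):
    p,d=manip.capture(n);W=world(n,d);im=p.astype(int);ok=np.isfinite(W[...,0])&(im[...,2]>im[...,0]+40);w=W[ok]
    for x,y in((.464,-.175),(.422,-.187)):
        q=w[(np.hypot(w[:,0]-x,w[:,1]-y)<.024)&(w[:,2]>.085)&(w[:,2]<.13)];zt=np.percentile(q[:,2],95);print(n,zt,cv2.minEnclosingCircle((q[q[:,2]>zt-.004][:,:2]*1000).astype(np.float32)))
E
```

```text
7.0833 [ 0.42214993 -0.18677869  0.21048427]
scene 0.10552917997540616 ((462.1653137207031, -175.41197204589844), 18.43113136291504)
scene 0.10556062023697807 ((422.2207336425781, -183.21298217773438), 17.51036834716797)
side 0.10649741815145886 ((463.17437744140625, -174.73828125), 17.548519134521484)
side 0.10618216879266727 ((425.3637390136719, -184.8975372314453), 16.88273048400879)
```

The tube is seated: its cap is level with its neighbour's. Moving to the tab.

>>> send_rows(
  moves=[1.7,-3.5,0,0.02,6,3.4,-7,0,0.04,6,5.1,-10.5,0,0.06,6,6.8,-14,0,0.09,6,8.5,-17.5,0,0.12,6,10.2,-21,0,0.15,6,11.9,-24.5,0,0.18,6,13.6,-28,0,0.2,6,15.3,-31.5,0,0.21,6,17,-35,0,0.21,6],
)

```text
clock: 8.02
tool_pos: [0.4856, 0.199, 0.2088]
eef_rot: [[0.997, 0.08, -0.001], [0.08, -0.997, -0.0], [-0.001, 0.0, -1.0]]
contact_force: [0.3, -0.2, -0.2]
grip_width: 0.638
finger_force: 0.0
```

>>> send_rows(
  moves=[0.3,-0.7,0,0,6,0.3,-0.7,0,0,6,0.3,-0.7,0,0,6],
)

```text
clock: 8.27
tool_pos: [0.488, 0.2033, 0.2087]
eef_rot: [[0.997, 0.08, -0.001], [0.08, -0.997, -0.002], [-0.001, 0.002, -1.0]]
contact_force: [0.6, -1.5, 0.1]
grip_width: 0.637
finger_force: 0.0
```

```bash
python3 - <<'E'
from h import *
o=manip.get_obs();R,t=np.array(o["eef_rot"]),np.array(o["tool_pos"]);print(o["clock"],t,R.round(4).tolist(),o["contact_force"])
p,d=manip.capture("wrist");W=wworld(d,R,t);w=W[np.isfinite(W[...,0])]
for nm,b in(("block",(.42,.56,.15,.26,.1,.111)),("tabtop",(.46,.515,.18,.235,.147,.157))):
    q=w[(w[:,0]>b[0])&(w[:,0]<b[1])&(w[:,1]>b[2])&(w[:,1]<b[3])&(w[:,2]>b[4])&(w[:,2]<b[5])];r=cv2.minAreaRect((q[:,:2]*1000).astype(np.float32));print(nm,len(q),np.median(q[:,2]),r, ((np.array([*r[0]])/1000-t[:2])@R[:2,:2]*100).round(2))
E
```

```text
8.2667 [0.48801725 0.20332452 0.20872153] [[0.9968, 0.0799, -0.0014], [0.0799, -0.9968, -0.0017], [-0.0015, 0.0015, -1.0]] [ 0.58267969 -1.45748946  0.13997006]
block 5893 0.10782389996613093 ((487.8868103027344, 206.88815307617188), (100.0060043334961, 70.19192504882812), 4.508748531341553) [ 0.02 -0.36]
tabtop 481 0.1534804814424573 ((488.1670227050781, 207.18841552734375), (25.56507110595703, 11.207696914672852), 4.688107490539551) [ 0.05 -0.38]
```

>>> send_rows(
  moves=[0,-0.1,2.5,0,5,0,-0.1,5,0,5,0,-0.1,7,0,5,0,-0.1,8.3,0,5,0,-0.1,9.1,0,4,0,-0.1,9.1,0,3,0,-0.1,9.1,0,2.4,0,-0.1,9.1,0,2],
)

```text
clock: 8.98
tool_pos: [0.4893, 0.2047, 0.1194]
eef_rot: [[0.997, 0.078, 0.002], [0.078, -0.997, 0.0], [0.002, -0.0, -1.0]]
contact_force: [0.2, -0.3, 0.5]
grip_width: 0.283
finger_force: 0.0
```

>>> send_rows(
  moves=[0,0,0,0,1.6,0,0,0,0,1.2,0,0,0,0,1.0,0,0,0,0,0.8,0,0,0,0,0.8,0,0,0,0,0.8],
)

```text
clock: 9.48
tool_pos: [0.489, 0.2059, 0.1193]
eef_rot: [[0.997, 0.08, 0.001], [0.08, -0.997, 0.001], [0.001, -0.001, -1.0]]
contact_force: [-0.9, 0.5, 5.8]
grip_width: 0.126
finger_force: 30.0
```

>>> send_rows(
  moves=[0,0,-0.1,0,0.8,0,-0.1,-0.14,0,0.8,0,-0.2,-0.18,0,0.8,0,-0.3,-0.22,0,0.8,0,-0.3,-0.22,0,0.8],
)

```text
clock: 9.9
tool_pos: [0.4866, 0.2079, 0.1194]
eef_rot: [[0.997, 0.08, -0.003], [0.08, -0.997, -0.002], [-0.004, 0.001, -1.0]]
contact_force: [0.8, -0.6, -15.0]
grip_width: 0.127
finger_force: 30.0
```

```bash
cat >> h.py <<'E'
def rep():
    o=manip.get_obs();print(round(o["clock"],2),np.round(o["tool_pos"],4),"F",np.round(o["contact_force"],1),"M",np.round(o["ft_torque"],2),"w",round(o["grip_width"]*94,1),"R z",np.round(np.array(o["eef_rot"])[:,2],3))
    # block top plane & heater plane from scene
    p,d=manip.capture("scene");W=world("scene",d);u=np.array([.9968,.0785]);v=np.array([-.0785,.9968])
    L=W[...,:2]-np.array([.4875,.2055]);a=L@u;b=L@v;z=W[...,2]
    def plane(k):
        A=np.c_[a[k],b[k],np.ones(k.sum())];s,_,_,_=np.linalg.lstsq(A,z[k],rcond=None)
        r=z[k]-A@s;g=abs(r)<.0015;s,_,_,_=np.linalg.lstsq(A[g],z[k][g],rcond=None);return s.round(4),g.sum(),b[k].min().round(3),b[k].max().round(3),a[k].min().round(3),a[k].max().round(3)
    kb=(abs(a)<.055)&(abs(b)<.045)&(z>.0955)&(z<.135)&((a<-.018))
    print("block top slope(x,y),z",plane(kb))
    kh=(z>.07)&(z<.095)&(a>-.08)&(a<.07)&(abs(b)<.098)&((abs(b)>.05))
    print("heater top",plane(kh))
E
python3 -c "from h import *;rep()"
```

```text
9.9 [0.4866 0.2079 0.1194] F [  0.8  -0.6 -15. ] M [ 0.   -0.6  -0.12] w 11.9 R z [-0.003 -0.002 -1.   ]
block top slope(x,y),z (array([ 0.0457, -0.0151,  0.1044]), np.int64(91), np.float64(-0.035), np.float64(0.038), np.float64(-0.055), np.float64(-0.018))
heater top (array([-0.0013, -0.0005,  0.083 ]), np.int64(1306), np.float64(-0.098), np.float64(0.098), np.float64(-0.08), np.float64(0.07))
```

>>> send_rows(
  moves=[0,-0.1,0,0,0.8,0,-0.2,-0.03,0,0.8,0,-0.3,-0.07,0,0.8,0,-0.4,-0.1,0,0.8,0,-0.5,-0.14,0,0.8,0,-0.5,-0.14,0,0.8],
)

```text
clock: 10.45
tool_pos: [0.4876, 0.2139, 0.122]
eef_rot: [[0.997, 0.08, -0.0], [0.08, -0.997, 0.0], [-0.0, -0.0, -1.0]]
contact_force: [0.4, 0.3, -16.9]
grip_width: 0.128
finger_force: 30.0
```

```bash
python3 -c "from h import *;rep()"
```

```text
10.45 [0.4876 0.2139 0.122 ] F [  0.4   0.3 -16.9] M [ 0.11 -0.08 -0.02] w 12.1 R z [-0.  0. -1.]
block top slope(x,y),z (array([ 0.1041, -0.0159,  0.1086]), np.int64(76), np.float64(-0.028), np.float64(0.044), np.float64(-0.055), np.float64(-0.018))
heater top (array([0.0004, 0.0001, 0.0856]), np.int64(1341), np.float64(-0.097), np.float64(0.098), np.float64(-0.08), np.float64(0.07))
```

The scene fit shows the heater top up about 2.6 mm, so the last move lifted and dragged the whole heater instead of tipping the block. I'll take it back and set it down with only a light lift.

>>> send_rows(
  moves=[0,0.2,0,0,0.8,0,0.4,0,0,0.8,0,0.6,0.05,0,0.8,0,0.8,0.12,0,0.8,0,0.8,0.2,0,0.8,0,0.8,0.26,0,0.8,0,0.8,0.32,0,0.8,0,0.8,0.34,0,0.8,0,0.8,0.34,0,0.8],
)

```text
clock: 11.25
tool_pos: [0.4886, 0.205, 0.1193]
eef_rot: [[0.997, 0.08, 0.0], [0.08, -0.997, 0.0], [0.0, -0.0, -1.0]]
contact_force: [-2.5, -3.0, -7.1]
grip_width: 0.129
finger_force: 30.0
```

```bash
python3 - <<'E'
from h import *
rep()
p,d=manip.capture("wrist");o=manip.get_obs();R,t=np.array(o["eef_rot"]),np.array(o["tool_pos"]);W=wworld(d,R,t);w=W[np.isfinite(W[...,0])]
for nm,b in(("block",(.42,.56,.15,.26,.1,.118)),("heater",(.35,.62,.08,.33,.08,.094))):
    q=w[(w[:,0]>b[0])&(w[:,0]<b[1])&(w[:,1]>b[2])&(w[:,1]<b[3])&(w[:,2]>b[4])&(w[:,2]<b[5])];r=cv2.minAreaRect((q[:,:2]*1000).astype(np.float32));print(nm,len(q),np.median(q[:,2]),r)
cv2.imwrite("pics/w3.png",p[:,:,::-1])
E
```

```text
11.25 [0.4886 0.205  0.1193] F [-2.5 -3.  -7.1] M [-0.52  0.57  0.05] w 12.1 R z [ 0.  0. -1.]
block top slope(x,y),z (array([ 0.0781, -0.0166,  0.1058]), np.int64(97), np.float64(-0.039), np.float64(0.035), np.float64(-0.054), np.float64(-0.018))
heater top (array([-0.0009, -0.0005,  0.083 ]), np.int64(1289), np.float64(-0.098), np.float64(0.098), np.float64(-0.08), np.float64(0.07))
block 8159 0.10774671531717127 ((487.0356750488281, 206.101806640625), (101.19987487792969, 70.39258575439453), 4.580134391784668)
heater 39548 0.08586453382412876 ((490.12005615234375, 205.52499389648438), (161.7604522705078, 207.20608520507812), 4.513613224029541)
```

Heater is back on its feet. The tool can't tilt, so I'll try twisting the block a little inside its end clearance under a moderate lift. That makes the strips slip sideways so it creeps up.

>>> send_rows(
  moves=[0,0,-0.03,0.04,0.5,0,0,-0.05,0.05,0.5,0,0,-0.05,0,0.5,0,0,-0.05,-0.05,0.5,0,0,-0.05,-0.05,0.5,0,0,-0.05,0,0.5,0,0,-0.05,0.05,0.5,0,0,-0.05,0.05,0.5],
)

```text
clock: 12.02
tool_pos: [0.4894, 0.2061, 0.1194]
eef_rot: [[1.0, 0.03, 0.002], [0.03, -1.0, 0.0], [0.002, -0.0, -1.0]]
contact_force: [-1.2, -0.1, -8.6]
grip_width: 0.132
finger_force: 30.6
```

```bash
cat >> h.py <<'E'
def wr():
    o=manip.get_obs();R,t=np.array(o["eef_rot"]),np.array(o["tool_pos"]);p,d=manip.capture("wrist");W=wworld(d,R,t);w=W[np.isfinite(W[...,0])]
    L=w[:,:2]-np.array([.4875,.2055]);a=L@np.array([.9968,.0785]);b=L@np.array([-.0785,.9968]);z=w[:,2]
    print(round(o["clock"],2),np.round(t,4),"F",np.round(o["contact_force"],1),"M",np.round(o["ft_torque"],2),"w",round(o["grip_width"]*94,1),"toolyaw",np.degrees(np.arctan2(R[1,0],R[0,0])).round(2))
    def plane(k):
        s=np.zeros(3);g=k
        for i in range(4):
            A=np.c_[a[g],b[g],np.ones(g.sum())];s=np.linalg.lstsq(A,z[g],rcond=None)[0]
            g=k&(abs(z-(a*s[0]+b*s[1]+s[2]))<(.004,.002,.0015,.0015)[i])
        return s,g
    sh,g=plane((abs(b)<.098)&(abs(b)>.052)&(a>-.06)&(a<.08)&(z>.07)&(z<.12));rh=cv2.minAreaRect((w[g][:,:2]*1000).astype(np.float32))
    h=z-(a*sh[0]+b*sh[1]+sh[2])
    sb,gb=plane((abs(b)<.05)&(abs(a)<.06)&(h>.012)&(h<.06)&(z<.15)&((a>.02)|(a<-.02)))
    r=cv2.minAreaRect((w[gb][:,:2]*1000).astype(np.float32))
    print("heater z %.4f slope %.3f %.3f"%(sh[2],sh[0],sh[1]),"yaw",round(rh[2],2),"c",np.round(rh[0],1),np.round(rh[1],1))
    print("block z %.4f slope %.3f %.3f"%(sb[2],sb[0],sb[1]),"rel %.4f"%(sb[2]-sh[2]),"yaw",round(r[2],2),"c",np.round(r[0],1),np.round(r[1],1),gb.sum())
    return p
E
python3 -c "from h import *;wr()"
```

```text
12.02 [0.4894 0.2061 0.1194] F [-1.2 -0.1 -8.6] M [ 0.   -0.04  0.56] w 12.5 toolyaw 1.74
heater z 0.0858 slope 0.000 0.000 yaw 4.5 c [497.5 206.3] [140. 196.]
block z 0.1077 slope 0.002 -0.001 rel 0.0219 yaw 4.88 c [487.8 207.3] [100.8  70. ] 4104
```

>>> send_rows(
  moves=[0,0,-0.04,0.04,0.5,0,-0.1,-0.04,0.04,0.5,0,-0.2,-0.04,0.04,0.5,0,-0.3,-0.04,0.04,0.5,0,-0.3,-0.04,0.04,0.5],
)

```text
clock: 12.48
tool_pos: [0.4887, 0.2082, 0.1194]
eef_rot: [[1.0, -0.01, 0.0], [-0.01, -1.0, -0.0], [0.0, 0.0, -1.0]]
contact_force: [1.0, -2.4, -13.4]
grip_width: 0.128
finger_force: 30.0
```

```bash
python3 -c "from h import *;wr()"
```

```text
12.48 [0.4887 0.2082 0.1194] F [  1.   -2.4 -13.4] M [-0.49 -0.33 -0.03] w 12.0 toolyaw -0.55
heater z 0.0858 slope 0.000 0.000 yaw 3.06 c [497.7 206.7] [136.4 198.3]
block z 0.1078 slope -0.000 -0.001 rel 0.0220 yaw 89.67 c [487.4 209.3] [ 70.2 100.5] 4017
```

The block yawed relative to the heater (−0.3° vs 3.1°), so the strips do slip this way. I'll swing back with a small extra lift.

>>> send_rows(
  moves=[0,0.1,0,-0.04,0.5,0,0.2,-0.02,-0.08,0.5,0,0.3,-0.04,-0.12,0.5,0,0.4,-0.05,-0.14,0.5,0,0.4,-0.05,-0.14,0.5],
)

```text
clock: 12.95
tool_pos: [0.4877, 0.2043, 0.1196]
eef_rot: [[0.991, 0.13, -0.001], [0.13, -0.991, -0.0], [-0.001, -0.0, -1.0]]
contact_force: [-0.1, 0.1, -17.5]
grip_width: 0.129
finger_force: 30.0
```

```bash
python3 -c "from h import *;wr()"
```

```text
12.95 [0.4877 0.2043 0.1196] F [ -0.1   0.1 -17.5] M [ 0.02 -0.1   0.  ] w 12.1 toolyaw 7.49
heater z 0.0860 slope -0.001 -0.000 yaw 4.5 c [497.5 206.3] [140. 196.]
block z 0.1080 slope -0.001 -0.000 rel 0.0220 yaw 7.69 c [486.4 205.3] [100.4  70.1] 3930
```

Sideways slip gave no rise: height above the rim is still 22.0 mm. Vertical hold only yields to real tipping, so I'll realign, set down and release. Then I'll tip the block by pushing the top edge of the tab with one finger.

>>> send_rows(
  moves=[0,0,0.05,0.03,0.5,0,-0.1,0.1,0.055,0.5,0,-0.1,0.14,0.055,0.5,0,-0.1,0.16,0.055,0.5,0,-0.1,0.16,0.055,2.4,0,-0.1,0.16,0.055,2.4,0,-0.1,0,0.055,2.4,0,-0.1,-1,0.055,2.4,0,-0.1,-2.6,0.055,2.4,0,-0.1,-2.6,0.055,2.4],
)

```text
clock: 13.83
tool_pos: [0.4909, 0.2063, 0.1494]
eef_rot: [[0.997, 0.074, 0.006], [0.074, -0.997, 0.003], [0.006, -0.002, -1.0]]
contact_force: [1.0, -0.9, 1.0]
grip_width: 0.254
finger_force: 0.0
```

```bash
python3 -c "from h import *;wr()"
```

```text
13.83 [0.4909 0.2063 0.1494] F [ 1.  -0.9  1. ] M [0.03 0.05 0.  ] w 23.9 toolyaw 4.27
heater z 0.0858 slope 0.000 0.000 yaw 4.51 c [497.5 206.3] [140. 196.]
block z 0.1077 slope 0.001 -0.000 rel 0.0219 yaw 6.05 c [486.8 205.5] [100.5  70.1] 3072
```

>>> send_rows(
  moves=[0,0,0,0,1.7,0,0,0,0,1.7,0,0,0,0,1.7,0,-0.2,0,0,1.7,0,-0.3,0,0,1.7,0,-0.4,0,0,1.7,0,-0.5,-0.05,0,1.7,0,-0.6,-0.1,0,1.7,0,-0.6,-0.1,0,1.7],
)

```text
clock: 14.63
tool_pos: [0.4875, 0.2083, 0.1461]
eef_rot: [[0.997, 0.073, -0.001], [0.073, -0.997, -0.004], [-0.002, 0.004, -1.0]]
contact_force: [1.4, -6.1, -5.0]
grip_width: 0.183
finger_force: 3.5
```

```bash
python3 -c "from h import *;wr()"
```

```text
14.63 [0.4875 0.2083 0.1461] F [ 1.4 -6.1 -5. ] M [-1.64 -0.33  0.  ] w 17.2 toolyaw 4.21
heater z 0.0859 slope 0.000 -0.001 yaw 4.51 c [497.4 206.3] [139.8 196. ]
block z 0.1078 slope 0.002 -0.002 rel 0.0219 yaw 5.77 c [486.4 206.6] [100.7  70.2] 3152
```

>>> send_rows(
  moves=[0,-0.1,0,0,1.7,0,-0.2,0,0,1.7,0,-0.3,0,0,1.7,0,-0.3,0,0,1.7],
)

```text
clock: 15.02
tool_pos: [0.4875, 0.2092, 0.1465]
eef_rot: [[0.997, 0.072, -0.001], [0.072, -0.997, -0.007], [-0.002, 0.007, -1.0]]
contact_force: [0.2, -10.7, 0.1]
grip_width: 0.18
finger_force: 5.3
```

```bash
python3 -c "from h import *;wr()"
```

```text
15.02 [0.4875 0.2092 0.1465] F [  0.2 -10.7   0.1] M [-2.52 -0.05  0.09] w 16.9 toolyaw 4.14
heater z 0.0863 slope 0.000 -0.005 yaw 4.5 c [497.4 206.3] [139.8 196. ]
block z 0.1083 slope 0.001 -0.009 rel 0.0220 yaw 5.73 c [486.5 207.2] [100.7  70.2] 3172
```

At 10.7 N lateral the heater is just starting to tip (slope −0.005) and the block is on the verge. Pressing down slightly while pushing steadies the heater, and the block pivots on the recess floor.

>>> send_rows(
  moves=[0,0,0.1,0,1.7,0,-0.1,0.12,0,1.7,0,-0.2,0.12,0,1.7,0,-0.3,0.12,0,1.7,0,-0.4,0.12,0,1.7,0,-0.4,0.12,0,1.7],
)

```text
clock: 15.57
tool_pos: [0.4875, 0.2104, 0.1462]
eef_rot: [[0.998, 0.071, -0.001], [0.071, -0.997, -0.009], [-0.002, 0.009, -1.0]]
contact_force: [-0.5, -16.6, 9.1]
grip_width: 0.182
finger_force: 8.0
```

```bash
python3 -c "from h import *;wr()"
```

```text
15.57 [0.4875 0.2104 0.1462] F [ -0.5 -16.6   9.1] M [-4.    0.31  0.04] w 17.1 toolyaw 4.05
heater z 0.0861 slope 0.000 -0.004 yaw 4.5 c [497.5 206.3] [139.9 196. ]
block z 0.1082 slope 0.001 -0.010 rel 0.0221 yaw 5.72 c [486.4 208.3] [100.5  70.3] 3190
```

Static pushing at 16.6 N tips the heater about as much as the block: the strip reaction sits too high. The strips hold the block's weight, so short quick taps on the tab should tip it, because the block responds before the heavier heater. I'll centre, open, and give one tap from the right.

>>> send_rows(
  moves=[0,0.6,0,0,1.7,0,1.1,0,0,5,0,1.1,0.3,0,5,0,1.1,0.3,0,5,0,1.1,0.3,0,5,0,1.1,0.3,0,5,0,-1.6,-0.2,0,5,0,-1.6,-0.2,0,5,0,1.1,-0.2,0,5,0,1.1,-0.2,0,5],
)

```text
clock: 16.45
tool_pos: [0.4885, 0.2034, 0.148]
eef_rot: [[0.997, 0.071, 0.0], [0.071, -0.997, -0.003], [0.0, 0.003, -1.0]]
contact_force: [-0.3, -1.4, 0.0]
grip_width: 0.535
finger_force: 0.0
```

```bash
python3 -c "from h import *;wr()"
```

```text
16.45 [0.4885 0.2034 0.148 ] F [-0.3 -1.4  0. ] M [ 0.    0.06 -0.06] w 50.3 toolyaw 4.09
heater z 0.0858 slope 0.000 0.000 yaw 4.47 c [497.4 206.3] [139.7 196. ]
block z 0.1080 slope 0.000 -0.008 rel 0.0222 yaw 5.54 c [486.5 206.2] [100.9  70.2] 4610
```

The tap left a retained tilt of −0.008 with the heater still flat, so taps do ratchet. Same tap, with more follow-through.

>>> send_rows(
  moves=[0,0.2,0.5,0,5,0,0.2,0.5,0,5,0,-3.6,-0.1,0,5,0,0.2,0,0,5,0,0.2,0,0,5,0,0.2,0,0,5],
)

```text
clock: 17.0
tool_pos: [0.488, 0.2052, 0.1478]
eef_rot: [[0.997, 0.074, -0.0], [0.074, -0.997, -0.0], [-0.0, 0.0, -1.0]]
contact_force: [0.4, 0.6, 0.2]
grip_width: 0.53
finger_force: 0.0
```

```bash
python3 -c "
from h import *;p=wr()
print('F')"
```

```text
17.0 [0.488  0.2052 0.1478] F [0.4 0.6 0.2] M [0.08 0.07 0.02] w 49.8 toolyaw 4.26
heater z 0.0858 slope -0.000 0.000 yaw 4.5 c [497.5 206.3] [140. 196.]
block z 0.1111 slope 0.003 -0.088 rel 0.0253 yaw 6.01 c [486.2 211.3] [100.6  70.1] 4621
F
```

That tap tipped the block by 0.088 rad with the heater flat. Now I'll go deeper and close on the tab. The flat pads level it, and with some lift the left edge should climb rather than the right one drop.

>>> send_rows(
  moves=[0,0,0.8,0,3.5,0,0,1.8,0,3.2,0,0,2.6,0,3,0,0,2.7,0,3,0,0,2.7,0,3],
)

```text
clock: 17.47
tool_pos: [0.4874, 0.2052, 0.1196]
eef_rot: [[0.997, 0.075, -0.002], [0.075, -0.997, -0.001], [-0.002, 0.001, -1.0]]
contact_force: [0.3, -0.1, -0.7]
grip_width: 0.322
finger_force: 0.2
```

>>> send_rows(
  moves=[0,0,0,0,2,0,0,0,0,1,0,0,-0.05,0,0.5,0,0,-0.12,0,0.5,0,0,-0.2,0,0.5,0,0,-0.27,0,0.5,0,0,-0.33,0,0.5,0,0,-0.36,0,0.5,0,0,-0.36,0,0.5],
)

```text
clock: 18.22
tool_pos: [0.4869, 0.2043, 0.1235]
eef_rot: [[0.997, 0.074, -0.003], [0.074, -0.997, -0.002], [-0.003, 0.001, -1.0]]
contact_force: [0.4, -0.1, -18.0]
grip_width: 0.126
finger_force: 30.0
```

```bash
python3 -c "from h import *;wr()"
```

```text
18.22 [0.4869 0.2043 0.1235] F [  0.4  -0.1 -18. ] M [ 0.07 -0.1  -0.04] w 11.9 toolyaw 4.24
heater z 0.0871 slope 0.005 0.002 yaw 4.51 c [497.4 206.3] [139.9 196. ]
block z 0.1130 slope 0.000 -0.002 rel 0.0259 yaw 4.32 c [485.4 205.4] [101.   70.3] 3919
```

Levelled, and 4 mm up overall (25.9 mm over the rim vs 21.9). The ratchet works. Next cycle: set down, open, tap from the left.

>>> send_rows(
  moves=[0,0,0.1,0,0.5,0,0,0.16,0,0.5,0,0,0.16,0,5,0,0,0.16,0,5,0,0,-0.6,0,5,0,0,-1.6,0,5,0,0,-2.2,0,5,0,0,-2.2,0,5,0,0,-2.2,0,5],
)

```text
clock: 19.02
tool_pos: [0.489, 0.2057, 0.1476]
eef_rot: [[0.997, 0.075, 0.002], [0.075, -0.997, 0.001], [0.002, -0.001, -1.0]]
contact_force: [0.2, -0.0, -0.8]
grip_width: 0.529
finger_force: 0.0
```

>>> send_rows(
  moves=[0,0,0,0,5,0,3.8,-0.6,0,5,0,0,-0.4,0,5,0,0,-0.4,0,5,0,0,-0.4,0,5],
)

```text
clock: 19.43
tool_pos: [0.4879, 0.2063, 0.15]
eef_rot: [[0.997, 0.076, -0.001], [0.076, -0.997, 0.001], [-0.001, -0.001, -1.0]]
contact_force: [-0.4, 0.1, -0.4]
grip_width: 0.531
finger_force: 0.0
```

```bash
python3 -c "from h import *;wr()"
```

```text
19.43 [0.4879 0.2063 0.15  ] F [-0.4  0.1 -0.4] M [ 0.04  0.08 -0.05] w 49.9 toolyaw 4.38
heater z 0.0858 slope -0.000 0.000 yaw 4.49 c [497.4 206.3] [139.8 196. ]
block z 0.1111 slope 0.000 0.092 rel 0.0252 yaw 4.37 c [487.2 201.1] [100.8  69.7] 4445
```

The tap from the left tipped it +0.092, but the right edge dropped back to the floor. So the levelling has to hold the high edge: I'll close the fingers slowly with the lift already applied.

>>> send_rows(
  moves=[0,0,0.8,0,4,0,0,1.8,0,3,0,0,2.6,0,2.4,0,0,2.95,0,2.2,0,0,2.95,0,2,0,0,2.95,0,1.8,0,0,2.95,0,1.6,0,0,2.95,0,1.5,0,0,2.95,0,1.45],
)

```text
clock: 20.23
tool_pos: [0.4877, 0.2024, 0.1207]
eef_rot: [[0.997, 0.073, -0.002], [0.073, -0.997, -0.003], [-0.002, 0.003, -1.0]]
contact_force: [-0.4, -6.5, -1.0]
grip_width: 0.157
finger_force: 3.3
```

>>> send_rows(
  moves=[0,0,-0.05,0,1.42,0,0,-0.1,0,1.4,0,0,-0.14,0,1.37,0,0,-0.18,0,1.34,0,0,-0.22,0,1.31,0,0,-0.26,0,1.28,0,0,-0.3,0,1.25,0,0,-0.34,0,1.2,0,0,-0.36,0,1.0,0,0,-0.36,0,0.5],
)

```text
clock: 21.07
tool_pos: [0.4875, 0.2044, 0.124]
eef_rot: [[0.997, 0.074, -0.002], [0.074, -0.997, -0.001], [-0.002, 0.001, -1.0]]
contact_force: [-0.5, -4.6, -7.3]
grip_width: 0.127
finger_force: 30.0
```

```bash
python3 -c "from h import *;wr()"
```

```text
21.07 [0.4875 0.2044 0.124 ] F [-0.5 -4.6 -7.3] M [-0.94  0.19  0.05] w 12.0 toolyaw 4.27
heater z 0.0858 slope 0.000 -0.000 yaw 4.5 c [497.5 206.3] [140. 196.]
block z 0.1128 slope 0.000 0.002 rel 0.0270 yaw 4.44 c [487.1 205.5] [100.8  70.2] 4084
```

Better: +5.1 mm, level, heater flat. Next tap comes from the right with more upward sweep.

>>> send_rows(
  moves=[0,0,0.05,0,0.5,0,0,0.05,0,5,0,0,0.05,0,5,0,0,-0.6,0,5,0,0,-1.6,0,5,0,0,-2.1,0,5,0,0,-2.1,0,5,0,0,-2.1,0,5],
)

```text
clock: 21.78
tool_pos: [0.4889, 0.206, 0.1465]
eef_rot: [[0.997, 0.075, 0.002], [0.075, -0.997, 0.001], [0.002, -0.001, -1.0]]
contact_force: [-0.1, 0.2, -0.4]
grip_width: 0.526
finger_force: 0.0
```

>>> send_rows(
  moves=[0,0.1,0,0,5,0,-3.7,-1.4,0,5,0,0.1,-0.8,0,5,0,0.1,-0.5,0,5,0,0.1,-0.5,0,5],
)

```text
clock: 22.2
tool_pos: [0.4877, 0.2033, 0.15]
eef_rot: [[0.997, 0.074, -0.001], [0.074, -0.997, -0.001], [-0.001, 0.001, -1.0]]
contact_force: [0.3, 0.1, 0.4]
grip_width: 0.533
finger_force: 0.0
```

```bash
python3 -c "from h import *;wr()"
```

```text
22.2 [0.4877 0.2033 0.15  ] F [0.3 0.1 0.4] M [ 0.03  0.05 -0.02] w 50.1 toolyaw 4.22
heater z 0.0858 slope 0.000 0.000 yaw 4.5 c [497.3 206.3] [139.6 196. ]
block z 0.1147 slope -0.017 -0.145 rel 0.0289 yaw 4.63 c [487.4 210.3] [100.9  69.3] 4581
```

Tilt is now −0.145 with the centre +7 mm and the right edge about +12 mm. Levelling again, following the tab back to centre with the lift applied.

>>> send_rows(
  moves=[0,-0.7,0.4,0,4,0,-0.7,1.4,0,3.6,0,-0.7,2.3,0,3,0,-0.7,2.75,0,2.4,0,-0.7,2.75,0,2.1,0,-0.7,2.75,0,1.9,0,-0.7,2.75,0,1.75,0,-0.7,2.75,0,1.65],
)

```text
clock: 22.92
tool_pos: [0.4877, 0.212, 0.1232]
eef_rot: [[0.997, 0.075, -0.0], [0.075, -0.997, 0.001], [-0.0, -0.001, -1.0]]
contact_force: [-0.5, 2.7, -2.1]
grip_width: 0.177
finger_force: 2.3
```

>>> send_rows(
  moves=[0,0,-0.1,0,1.6,0,0.05,-0.16,0,1.55,0,0.12,-0.22,0,1.5,0,0.19,-0.28,0,1.45,0,0.26,-0.34,0,1.4,0,0.33,-0.4,0,1.35,0,0.4,-0.46,0,1.3,0,0.47,-0.52,0,1.25,0,0.52,-0.56,0,1.0,0,0.52,-0.56,0,0.5],
)

```text
clock: 23.75
tool_pos: [0.4881, 0.2052, 0.1287]
eef_rot: [[0.997, 0.074, -0.0], [0.074, -0.997, -0.001], [-0.0, 0.001, -1.0]]
contact_force: [0.5, 0.4, -5.2]
grip_width: 0.129
finger_force: 29.8
```

```bash
python3 -c "from h import *;wr()"
```

```text
23.75 [0.4881 0.2052 0.1287] F [ 0.5  0.4 -5.2] M [-0.47 -0.03  0.01] w 12.1 toolyaw 4.26
heater z 0.0858 slope 0.000 0.000 yaw 4.49 c [497.5 206.3] [140. 196.]
block z 0.1183 slope -0.017 -0.019 rel 0.0325 yaw 4.38 c [488.  205.9] [100.4  70.2] 4132
```

+10.6 mm now. Next tap from the left, same way.

>>> send_rows(
  moves=[0,0,0,0,0.5,0,0,0,0,5,0,0,0,0,5,0,0,-0.6,0,5,0,0,-1.6,0,5,0,0,-2.3,0,5,0,0,-2.3,0,5,0,0,-2.3,0,5],
)

```text
clock: 24.47
tool_pos: [0.4888, 0.2065, 0.1527]
eef_rot: [[0.997, 0.075, 0.002], [0.075, -0.997, 0.001], [0.002, -0.001, -1.0]]
contact_force: [-0.1, -0.6, 0.1]
grip_width: 0.528
finger_force: 0.0
```

>>> send_rows(
  moves=[0,0,0,0,5,0,3.8,-1.4,0,5,0,0,-0.8,0,5,0,0,-0.5,0,5,0,0,-0.5,0,5],
)

```text
clock: 24.88
tool_pos: [0.4875, 0.2071, 0.1559]
eef_rot: [[0.997, 0.077, -0.002], [0.077, -0.997, 0.0], [-0.002, -0.0, -1.0]]
contact_force: [-0.6, -0.7, 0.6]
grip_width: 0.532
finger_force: 0.0
```

```bash
python3 -c "from h import *;wr()"
```

```text
24.88 [0.4875 0.2071 0.1559] F [-0.6 -0.7  0.6] M [0.   0.08 0.03] w 50.0 toolyaw 4.39
heater z 0.0858 slope 0.000 0.000 yaw 4.52 c [497.5 206.3] [139.8 196. ]
block z 0.1222 slope -0.018 0.135 rel 0.0364 yaw 4.15 c [488.7 198.5] [100.8  69.5] 4453
```

Centre +14.5 mm, left edge about +19 mm. Levelling with the grip.

>>> send_rows(
  moves=[0,0.9,0.4,0,4,0,0.9,1.3,0,3.6,0,0.9,2.1,0,3,0,0.9,2.55,0,2.4,0,0.9,2.55,0,2.1,0,0.9,2.55,0,1.9,0,0.9,2.55,0,1.75,0,0.9,2.55,0,1.65],
)

```text
clock: 25.6
tool_pos: [0.4885, 0.1959, 0.1309]
eef_rot: [[0.997, 0.074, -0.001], [0.074, -0.997, -0.002], [-0.001, 0.002, -1.0]]
contact_force: [-0.2, -5.2, -3.9]
grip_width: 0.178
finger_force: 2.1
```

>>> send_rows(
  moves=[0,0,-0.1,0,1.6,0,-0.08,-0.16,0,1.55,0,-0.16,-0.22,0,1.5,0,-0.24,-0.28,0,1.45,0,-0.32,-0.34,0,1.4,0,-0.4,-0.4,0,1.35,0,-0.48,-0.46,0,1.3,0,-0.56,-0.52,0,1.25,0,-0.64,-0.58,0,1.0,0,-0.7,-0.58,0,0.5],
)

```text
clock: 26.43
tool_pos: [0.4881, 0.2042, 0.137]
eef_rot: [[0.997, 0.075, -0.0], [0.075, -0.997, 0.0], [-0.0, -0.0, -1.0]]
contact_force: [-1.2, -4.6, -2.0]
grip_width: 0.124
finger_force: 29.9
```

```bash
python3 -c "from h import *;wr()"
```

```text
26.43 [0.4881 0.2042 0.137 ] F [-1.2 -4.6 -2. ] M [-0.88  0.36  0.01] w 11.6 toolyaw 4.29
heater z 0.0858 slope 0.000 0.000 yaw 4.5 c [497.5 206.3] [140. 196.]
block z 0.1254 slope -0.020 0.008 rel 0.0396 yaw 4.38 c [488.7 205.7] [100.2  70.2] 4189
```

+17.7 mm. One gentler tap from the right should take the right edge past its strip.

>>> send_rows(
  moves=[0,0,0,0,0.5,0,0,0,0,5,0,0,0,0,5,0,0,-0.6,0,5,0,0,-1.6,0,5,0,0,-2.2,0,5,0,0,-2.2,0,5,0,0,-2.2,0,5],
)

```text
clock: 27.15
tool_pos: [0.489, 0.2047, 0.1599]
eef_rot: [[0.997, 0.075, 0.002], [0.075, -0.997, 0.001], [0.002, -0.001, -1.0]]
contact_force: [0.3, -0.4, -0.3]
grip_width: 0.525
finger_force: 0.0
```

>>> send_rows(
  moves=[0,0,0,0,5,0,-3.5,-1.3,0,5,0,0,-0.8,0,5,0,0,-0.5,0,5,0,0,-0.5,0,5],
)

```text
clock: 27.57
tool_pos: [0.4878, 0.2031, 0.1634]
eef_rot: [[0.997, 0.073, -0.001], [0.073, -0.997, -0.001], [-0.001, 0.001, -1.0]]
contact_force: [-0.4, 0.2, -0.3]
grip_width: 0.534
finger_force: 0.0
```

```bash
python3 -c "from h import *;wr()"
```

```text
27.57 [0.4878 0.2031 0.1634] F [-0.4  0.2 -0.3] M [ 0.1   0.1  -0.01] w 50.2 toolyaw 4.19
heater z 0.0858 slope -0.000 0.000 yaw 4.49 c [497.4 206.3] [139.8 196. ]
block z 0.1133 slope -0.001 -0.593 rel 0.0274 yaw 5.86 c [488.7 198. ] [100.3  60.9] 1222
```

The fit is off, so I'll look.

```bash
python3 - <<'E'
from h import *
s=[]
for n,(y,x) in (("scene",(150,180)),("side",(110,220))):
    p,_=manip.capture(n);s.append(cv2.resize(p[y:y+150,x:x+180,::-1],(400,333),interpolation=cv2.INTER_CUBIC))
w=cv2.resize(manip.capture("wrist")[0][100:300,200:440,::-1],(312,260),interpolation=cv2.INTER_CUBIC)
c=np.zeros((593,800,3),np.uint8);c[:333,:400]=s[0];c[:333,400:]=s[1];c[333:,:312]=w
cv2.imwrite("pics/chk.png",c)
E
```

```text
(no output)
```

View pics/chk.png

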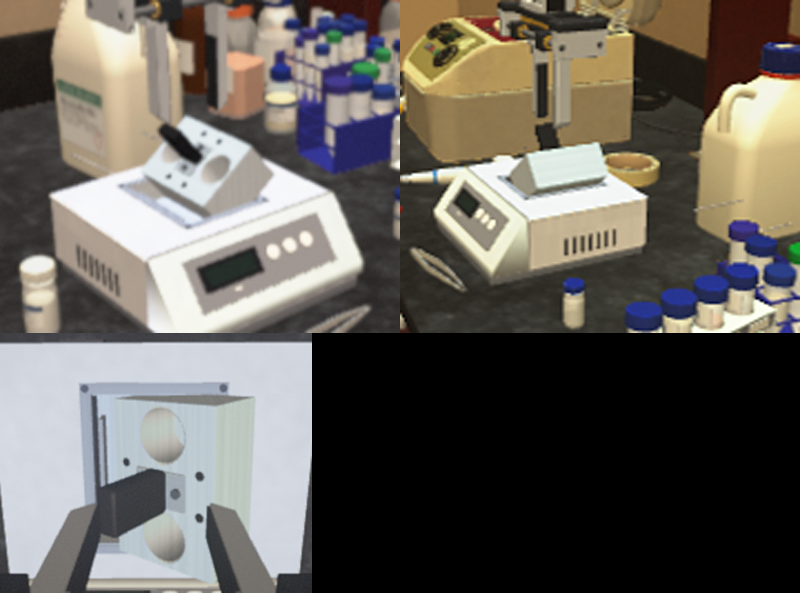

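The block has tipped well over, about 0.54 rad. In the wrist view the tab leans left at (130,490), and the block's underside rests on the right rim. By geometry it now touches neither strip, and the heater stands flat. I'll straddle the leaning tab, close gently, and let it level while lifting.

>>> send_rows(
  moves=[0,-0.65,0,0,5,0,-0.65,0.5,0,5,0,-0.65,1.3,0,5,0,-0.65,2.1,0,5,0,-0.65,2.6,0,4.5,0,-0.65,2.8,0,4,0,-0.65,2.8,0,3.5,0,-0.65,2.8,0,3],
)

```text
clock: 28.43
tool_pos: [0.488, 0.212, 0.1362]
eef_rot: [[0.997, 0.075, 0.0], [0.075, -0.997, 0.002], [0.0, -0.002, -1.0]]
contact_force: [0.3, 3.3, 3.2]
grip_width: 0.341
finger_force: 1.5
```

>>> send_rows(
  moves=[0,0,0,0,2.6,0,0,0,0,2.4,0,0,0,0,2.2,0,0,-0.2,0,2.1,0,0,-0.4,0,2,0,0,-0.6,0,2,0,0,-0.6,0,2],
)

```text
clock: 29.02
tool_pos: [0.4878, 0.2099, 0.142]
eef_rot: [[0.997, 0.074, -0.0], [0.074, -0.997, -0.001], [-0.0, 0.001, -1.0]]
contact_force: [-0.0, 0.2, -1.4]
grip_width: 0.215
finger_force: 2.7
```

```bash
python3 -c "from h import *;wr()"
```

```text
29.02 [0.4878 0.2099 0.142 ] F [-0.   0.2 -1.4] M [-0.02 -0.02  0.07] w 20.2 toolyaw 4.25
heater z 0.0858 slope 0.000 0.000 yaw 4.5 c [497.3 206.3] [139.6 196. ]
block z 0.1188 slope -0.001 -0.348 rel 0.0330 yaw 4.93 c [488.8 198. ] [100.7  66.6] 2209
```

>>> send_rows(
  moves=[0,0,-0.2,0,1.7,0,0,-0.7,0,1.5,0,0,-1.4,0,1.4,0,0,-2.1,0,1.3,0,0,-2.7,0,1.2,0,0,-3.2,0,0.8,0,0,-3.2,0,0.5,0,0,-3.2,0,0.5],
)

```text
clock: 29.73
tool_pos: [0.4883, 0.2106, 0.1746]
eef_rot: [[0.997, 0.075, 0.001], [0.075, -0.997, 0.0], [0.001, -0.0, -1.0]]
contact_force: [-0.0, -0.1, 0.0]
grip_width: 0.054
finger_force: 0.0
```

```bash
python3 -c "from h import *;wr()"
```

```text
29.73 [0.4883 0.2106 0.1746] F [-0.  -0.1  0. ] M [ 0.07  0.09 -0.05] w 5.1 toolyaw 4.28
heater z 0.0858 slope 0.000 0.000 yaw 4.5 c [497.3 206.3] [139.6 196. ]
block z 0.1163 slope 0.011 -0.290 rel 0.0305 yaw 4.61 c [486.9 210.4] [100.6  68. ] 1224
```

The grip slipped off because force came too late. The block now leans −0.28, left edge on the floor and right edge about 18 mm up. I'll grip deeper and level it slowly with real finger force, following its arc.

>>> send_rows(
  moves=[0,0,0,0,3,0,-0.8,0,0,4,0,-0.8,0,0,4,0,-0.8,0.5,0,4,0,-0.8,1.6,0,4,0,-0.8,2.8,0,4,0,-0.8,3.9,0,3.5,0,-0.8,4.5,0,3,0,-0.8,4.65,0,2.6,0,-0.8,4.65,0,2.3],
)

```text
clock: 30.62
tool_pos: [0.4868, 0.2197, 0.1272]
eef_rot: [[0.997, 0.075, -0.001], [0.075, -0.997, 0.001], [-0.001, -0.001, -1.0]]
contact_force: [-0.3, 2.1, 0.8]
grip_width: 0.256
finger_force: 1.2
```

>>> send_rows(
  moves=[0,0,0,0,2.1,0,0,0,0,1.9,0,0,0,0,1.8,0,0.1,-0.08,0,1.8,0,0.2,-0.2,0,1.75,0,0.3,-0.32,0,1.7,0,0.4,-0.44,0,1.65,0,0.4,-0.44,0,1.65],
)

```text
clock: 31.28
tool_pos: [0.4875, 0.2139, 0.1332]
eef_rot: [[0.997, 0.074, 0.0], [0.074, -0.997, -0.0], [0.0, 0.0, -1.0]]
contact_force: [-3.0, 0.4, 7.1]
grip_width: 0.199
finger_force: 27.9
```

```bash
python3 -c "from h import *;wr();print(manip.get_obs()['finger_force'])"
```

```text
31.28 [0.4875 0.2139 0.1332] F [-3.   0.4  7.1] M [-0.45  0.77  0.  ] w 18.7 toolyaw 4.27
heater z 0.0858 slope 0.000 0.000 yaw 4.5 c [497.4 206.3] [139.5 196. ]
block z 0.1226 slope -0.001 -0.257 rel 0.0368 yaw 3.75 c [487.6 207.8] [101.1  67.9] 4052
28.011224940419197
```

Grip force is 28 N now, the right edge is at rim height and the left edge about 7 mm up. Continuing to lift and level.

>>> send_rows(
  moves=[0,0,-0.1,0,1.6,0,0.05,-0.25,0,1.5,0,0.1,-0.4,0,1.4,0,0.15,-0.55,0,1.3,0,0.2,-0.7,0,1.2,0,0.2,-0.8,0,1.0,0,0.2,-0.8,0,0.5],
)

```text
clock: 31.92
tool_pos: [0.4879, 0.2095, 0.1394]
eef_rot: [[0.997, 0.073, -0.0], [0.073, -0.997, -0.004], [-0.001, 0.004, -1.0]]
contact_force: [0.2, -7.7, -1.5]
grip_width: 0.153
finger_force: 29.3
```

```bash
python3 -c "from h import *;wr();print(manip.get_obs()['finger_force'])"
```

```text
31.92 [0.4879 0.2095 0.1394] F [ 0.2 -7.7 -1.5] M [-2.29 -0.05  0.02] w 14.4 toolyaw 4.21
heater z 0.0858 slope 0.000 0.000 yaw 4.49 c [497.3 206.3] [139.6 196. ]
block z 0.1262 slope -0.000 -0.110 rel 0.0404 yaw 4.26 c [488.1 207.4] [100.6  69.7] 4036
29.341803956776857
```

>>> send_rows(
  moves=[0,0.1,-0.08,0,0.5,0,0.2,-0.16,0,0.5,0,0.3,-0.24,0,0.5,0,0.3,-0.3,0,0.5,0,0.3,-0.3,0,0.5],
)

```text
clock: 32.38
tool_pos: [0.4873, 0.2069, 0.1415]
eef_rot: [[0.997, 0.074, -0.002], [0.074, -0.997, -0.004], [-0.002, 0.004, -1.0]]
contact_force: [1.0, -6.6, -6.9]
grip_width: 0.138
finger_force: 29.2
```

```bash
python3 -c "from h import *;wr();print(manip.get_obs()['finger_force'])"
```

```text
32.38 [0.4873 0.2069 0.1415] F [ 1.  -6.6 -6.9] M [-1.88 -0.14  0.03] w 13.0 toolyaw 4.22
heater z 0.0858 slope 0.000 0.000 yaw 4.5 c [497.5 206.3] [140. 196.]
block z 0.1277 slope 0.005 -0.065 rel 0.0420 yaw 4.44 c [487.6 206. ] [100.8  70.1] 4020
29.21786402930593
```

Left edge is climbing (+17.8 mm), right edge +22.4 mm. Continue.

>>> send_rows(
  moves=[0,0.1,-0.08,0,0.5,0,0.2,-0.16,0,0.5,0,0.3,-0.22,0,0.5,0,0.3,-0.25,0,0.5,0,0.3,-0.25,0,0.5],
)

```text
clock: 32.85
tool_pos: [0.4872, 0.2044, 0.144]
eef_rot: [[0.997, 0.074, -0.002], [0.074, -0.997, -0.004], [-0.003, 0.003, -1.0]]
contact_force: [0.5, -5.9, -8.8]
grip_width: 0.125
finger_force: 29.7
```

```bash
python3 -c "from h import *;wr();print(manip.get_obs()['finger_force'])"
```

```text
32.85 [0.4872 0.2044 0.144 ] F [ 0.5 -5.9 -8.8] M [-1.74 -0.07 -0.  ] w 11.8 toolyaw 4.24
heater z 0.0858 slope 0.000 0.000 yaw 4.5 c [497.4 206.3] [139.9 196. ]
block z 0.1297 slope 0.005 -0.027 rel 0.0439 yaw 4.53 c [487.7 204.7] [100.5  70.1] 4057
29.743034541606903
```

>>> send_rows(
  moves=[0,0.05,-0.08,0,0.5,0,0.05,-0.16,0,0.5,0,0.05,-0.25,0,0.5,0,0,-0.35,0,0.5,0,0,-0.45,0,0.5,0,0,-0.45,0,0.5],
)

```text
clock: 33.4
tool_pos: [0.4884, 0.2075, 0.1502]
eef_rot: [[0.997, 0.075, 0.001], [0.075, -0.997, 0.001], [0.001, -0.001, -1.0]]
contact_force: [0.8, 0.5, -5.6]
grip_width: 0.132
finger_force: 30.0
```

```bash
python3 -c "from h import *;wr();print(manip.get_obs()['finger_force'])"
```

```text
33.4 [0.4884 0.2075 0.1502] F [ 0.8  0.5 -5.6] M [0.03 0.08 0.01] w 12.4 toolyaw 4.33
heater z 0.0858 slope 0.000 0.000 yaw 4.49 c [497.4 206.3] [139.9 196. ]
block z 0.1304 slope -0.092 -0.001 rel 0.0446 yaw 4.46 c [488.8 208.7] [100.1  70.2] 309
29.99384343624115
```

Only the block's weight (5.6 N) is on the tool, so it is free. I'll check its attitude with a better fit.

```bash
cat >> h.py <<'E'
def att():
    o=manip.get_obs();R,t=np.array(o["eef_rot"]),np.array(o["tool_pos"]);p,d=manip.capture("wrist");w=wworld(d,R,t).reshape(-1,3);w=w[np.isfinite(w[:,0])]
    L=w[:,:2]-t[:2];a=L@R[:2,0];b=-L@R[:2,1];k=(abs(a)<.06)&(abs(b)<.045)&(w[:,2]>.1)&(w[:,2]<t[2]-.001)&(abs(b)>.009);a,b,z=a[k],b[k],w[k][:,2]
    A=np.c_[a,b,np.ones(len(a))];rg=np.random.default_rng(0);best=None
    for i in range(400):
        j=rg.choice(len(a),3,False)
        try:s=np.linalg.solve(A[j],z[j])
        except Exception:continue
        if abs(s[0])>.4 or abs(s[1])>.4:continue
        n=(abs(A@s-z)<.0012)
        if best is None or n.sum()>best.sum():best=n
    s=np.linalg.lstsq(A[best],z[best],rcond=None)[0]
    print(t.round(4),np.round(o["contact_force"],1),"block top z %.4f slope x %.3f y %.3f n %d/%d"%(*s[[2,0,1]],best.sum(),len(a)),"a",a[best].min().round(3),a[best].max().round(3),"b",b[best].min().round(3),b[best].max().round(3))
E
python3 -c "from h import *;att()"
```

```text
[0.4883 0.2072 0.1501] [ 0.2 -0.5 -6.1] block top z 0.1358 slope x 0.004 y -0.000 n 6394/8100 a -0.048 0.051 b -0.034 0.036
```

Level (0.004 and 0.000 rad) and 4 mm clear of the rim. I'll raise it 3 mm more, then check the heater's place and the rack tube.

>>> send_rows(
  moves=[0,0,-0.1,0,0.5,0,0,-0.2,0,0.5,0,0,-0.3,0,0.5,0,0,-0.3,0,0.5,0,0,-0.3,0,0.5],
)

```text
clock: 33.92
tool_pos: [0.4882, 0.2067, 0.153]
eef_rot: [[0.997, 0.075, 0.0], [0.075, -0.997, 0.0], [0.0, -0.0, -1.0]]
contact_force: [-0.6, -0.7, -5.4]
grip_width: 0.122
finger_force: 30.0
```

```bash
python3 - <<'E'
from h import *
att()
s=[]
for n,(y,x) in (("scene",(150,180)),("side",(130,230))):
    p,d=manip.capture(n);W=world(n,d);w=W[np.isfinite(W[...,0])]
    q=w[(w[:,0]>.35)&(w[:,0]<.62)&(w[:,1]>.08)&(w[:,1]<.33)&(w[:,2]>.08)&(w[:,2]<.0875)];print(n,"heater",cv2.minAreaRect((q[:,:2]*1000).astype(np.float32)))
    for nm,vx,vy,h in(("vw",.47,.364,.068),("vb",.425,-.013,.052),("tube",.423,-.186,.106)):
        q=w[(np.hypot(w[:,0]-vx,w[:,1]-vy)<.03)&(w[:,2]>h-.006)&(w[:,2]<h+.006)];print(nm,len(q),np.median(q,axis=0).round(3) if len(q) else "")
    s.append(cv2.resize(p[y:y+170,x:x+220 if n=="scene" else x+220,::-1],(400,309),interpolation=cv2.INTER_CUBIC))
cv2.imwrite("pics/end.png",np.hstack(s))
E
```

```text
[0.4882 0.2067 0.153 ] [-0.6 -0.7 -5.4] block top z 0.1386 slope x 0.003 y 0.000 n 6283/8333 a -0.049 0.051 b -0.034 0.036
scene heater ((484.28582763671875, 202.9910888671875), (175.51312255859375, 207.9009246826172), 4.751451015472412)
vw 114 [0.468 0.364 0.066]
vb 53 [ 0.424 -0.01   0.05 ]
tube 87 [ 0.423 -0.181  0.104]
side heater ((485.2996826171875, 203.511962890625), (172.7767333984375, 207.9552764892578), 4.546700477600098)
vw 15 [0.467 0.363 0.068]
vb 49 [ 0.427 -0.017  0.051]
tube 148 [ 0.425 -0.188  0.105]
```

View pics/end.png

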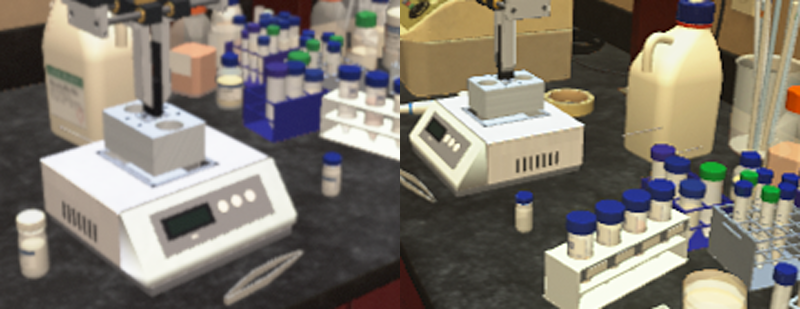

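The block is held level and clear, with its top at about (155,118) in the scene crop. The heater stands flat about 2 mm from its start. All four rack tubes are seated at (580–660, 185–225) in the side crop, and both vials are in place. Handing in.

```bash
python3 -c "from rig import manip;print(manip.job_done())"
```

```text
the job is handed in; nothing more can be done
None
```

The job is handed in, result not yet known: the tube is seated in slot_0 and the block is held level by its tab about 7 mm above the rim; the heater stands within about 2 mm of its start and the vials are untouched, but early on the heater lifted about 2.6 mm, and I freed the block with quick side taps on the tab, one of which tipped it about 0.5 rad.

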